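# Move the edge-burnishing mandrels to the machine rack, in order

## Robot

A 7-joint arm with a two-finger parallel gripper is mounted at the origin on the work surface; the furniture and walls round the work are solid. World frame = base frame: x ahead of the robot, y to its left, z up, the work surface at z = 0. Lengths are in m, angles in rad, forces in N, time in s.
With the tool pointing down it reaches from about 0.425 to 0.875 m from the base axis. Payload 4.7 kg.
Tool frame: the origin (TCP) lies at the very end of the fingers, on their centre line; the grasp point (between the pads) lies 19 mm behind it; z points along the fingers, y is the line along which they close (so a half turn about z gives the same grasp; the last joint's range is limited). The gripper opens to 87 mm and grips with 3 to 60 N. Pads are 19 mm wide; open, the fingers measure 117 mm over their backs; the gripper's body (75 mm by 190 mm) begins 51 mm behind the grasp point.
Start: joints at [-1.141, 0.321, -0.07, 1.45, 0.023, 1.371, -0.057], TCP at [0.263, 0.595, 0.223] pointing down, gripper open.
Joint ranges: [-2.86, 2.86], [-0.3, 2.09], [-1.38, 1.24], [0.06, 2.45], [-1.56, 4.7], [0.09, 2.05], [-2.69, 2.69]. Speed limits (rad/s): [2.57, 2.57, 3.14, 3.14, 3.14, 3.14, 3.14].

## Interface

Orientations are given as a rotation vector (axis times angle).
In Python, from bench import ctrl, get_image, job gives the robot as it stands.
- The arm moves only by the shell command python3 -m crank 'ROWS' [FORCE]. ROWS is JSON, a list that holds one entry, the list of rows, each a list of 5 numbers: the shift along the tool's x, y, z in mm, then the turn about the tool's z in rad, then the closure, from -1 (fully open) to 1 (shut), so that 0 is half open. A call has 1 to 10 rows; each row shifts and turns the commanded pose from where the row before left it, along the tool's axes as they then stand; what a row does not reach is not made up. A row lasts 1/12 s, in which the tool goes at most 41.7 mm and 7.16 degrees, less where a joint would pass 70% of its speed; a pose out of reach is approached as far as the arm can. A call with a gripper value outside its range is refused whole. The fingers move at their own pace and stop on an object; FORCE is the grip in N (left out, the last holds). Time passes only in rows, so rows that do not move let the fingers close. It gives the time, the measured TCP pose, the force, the opening and the grip force at its end, in the units of the state.
- ctrl.get_state(): the state, without advancing time (a new reading comes with each control period).
- get_image(name): name is "scene" or "top"; returns a dict with "pixels" (420x560x3 uint8, red, green, blue), "fx", "fy", "cx", "cy" (pixels), "T" (4x4, takes a point from camera to world coordinates). Camera axes: x right, y down, z forward; pixel columns grow to the right and rows downward; lengths in m; the calibration is good to about 2 mm. A picture is of the moment at which its call begins. There is no depth.
- job.close_job(): hands the job in; it is judged then, once.
The state is a dict: "time": time; "joint_positions": joint angles; "qd": joint speeds; "joint_torque": joint torques, N m; "position": TCP position; "tool_rot": TCP orientation; "ft_force": force on the tool from outside, world axes, zero at the start; "torque": the same for the moment, N m; "grip_width": opening from 0.0 (shut) to 1.0 (fully open); "grip_force": force on a finger pad.
Only numpy, scipy, OpenCV 4.12 (cv2) and the standard library are available. Lean on these libraries where they do the work, as an engineer would, in place of code of your own. Each camera call takes 0.05 s, during which the arm holds its last target. There are 200 camera calls.

## Task

The four edge-burnishing mandrels stand in a row of wooden blocks in the order in which the finisher will use them. Move them all into the empty two-plate rack in that same order from left to right (left is the robot's left), one in each hole. Each must stand with its shank down through both plates and its collar resting flat on the upper plate, and be let go.

Things in the scene. Friction and masses are not known exactly. Their poses are not given: they have to be found in the camera images.
- mandrel_drum: Loose burnishing mandrel, 0.1 to 0.25 kg, upright. Origin at the tip of its steel shank, z up the shank: shank 12 mm thick (5 mm at the very tip) up to z = 68 mm, brass collar 26 mm wide from 68 to 74, beech head above. Grip the head at z = 96. Head: drum 36 mm across with three grooves round it, flat top at 124.
- mandrel_dome: Loose burnishing mandrel, 0.1 to 0.25 kg, upright. Origin at the tip of its steel shank, z up the shank: shank 12 mm thick (5 mm at the very tip) up to z = 68 mm, brass collar 26 mm wide from 68 to 74, beech head above. Grip the head at z = 96. Head: smooth cylinder 34 mm across up to 108, then a half-round dome, top at 125.
- mandrel_wheel: Loose burnishing mandrel, 0.1 to 0.25 kg, upright. Origin at the tip of its steel shank, z up the shank: shank 12 mm thick (5 mm at the very tip) up to z = 68 mm, brass collar 26 mm wide from 68 to 74, beech head above. Grip the head at z = 96. Head: thick wheel 46 mm across from 80 to 106, above it a thin nose 18 mm across, top at 123.
- mandrel_cone: Loose burnishing mandrel, 0.1 to 0.25 kg, upright. Origin at the tip of its steel shank, z up the shank: shank 12 mm thick (5 mm at the very tip) up to z = 68 mm, brass collar 26 mm wide from 68 to 74, beech head above. Grip the head at z = 96. Head: cylinder 30 mm across up to 104, then a blunt cone, top at 128 and 8 mm across.
- block_drum: Fixed brown wooden block, 50 x 50 mm, 74 mm high, with an 18 mm bore through it from the top, standing in the aluminium channel: the block that holds the drum mandrel at the start (the four blocks look alike). Origin at the centre of its underside, z up; the mandrel's collar lies on its top, its tip 6 mm above the origin.
- block_dome: Fixed brown wooden block, 50 x 50 mm, 74 mm high, with an 18 mm bore through it from the top, standing in the aluminium channel: the block that holds the dome mandrel at the start (the four blocks look alike). Origin at the centre of its underside, z up; the mandrel's collar lies on its top, its tip 6 mm above the origin.
- block_wheel: Fixed brown wooden block, 50 x 50 mm, 74 mm high, with an 18 mm bore through it from the top, standing in the aluminium channel: the block that holds the wheel mandrel at the start (the four blocks look alike). Origin at the centre of its underside, z up; the mandrel's collar lies on its top, its tip 6 mm above the origin.
- block_cone: Fixed brown wooden block, 50 x 50 mm, 74 mm high, with an 18 mm bore through it from the top, standing in the aluminium channel: the block that holds the cone mandrel at the start (the four blocks look alike). Origin at the centre of its underside, z up; the mandrel's collar lies on its top, its tip 6 mm above the origin.
- rail: Fixed aluminium channel, 66 x 276 mm, with the four blocks in one row along its y axis: block centres at y = +99, +33, -33, -99 mm, x = 0, undersides at z = 4 mm. Origin on the bench under its middle, z up, +y to the robot's left (turned at most 0.3 rad).
- rack: Fixed empty rack: two level plywood plates, 70 x 266 mm, 12 mm thick, tops at z = 26 and 78 mm, on corner rods (nuts 7 mm high on top). Each has four 18 mm bores, exactly one above the other, in a row at y = +99, +33, -33, -99 mm, x = 0. A mandrel fully home has its tip at z = 10. Origin on the bench under its middle, z up, +y to the robot's left (turned at most 0.3 rad).

How it is judged:
At the end, for the whole second after the job is handed in: Every mandrel stands in the rack in the hole that has the same number, counted from the left, as its block has in the row of blocks: within 8 mm of the hole's axis, collar on the upper plate (tip 6 to 13.5 mm above the bench), within 0.08 rad of upright, at rest (((y of block_drum in the frame of rail between 0.079 and 0.119 m and y of mandrel_drum in the frame of rack between 0.091 and 0.107 m) or (y of block_drum in the frame of rail between 0.013 and 0.053 m and y of mandrel_drum in the frame of rack between 0.025 and 0.041 m) or (y of block_drum in the frame of rail between -0.053 and -0.013 m and y of mandrel_drum in the frame of rack between -0.041 and -0.025 m) or (y of block_drum in the frame of rail between -0.119 and -0.079 m and y of mandrel_drum in the frame of rack between -0.107 and -0.091 m)) and x of mandrel_drum in the frame of rack between -0.008 and 0.008 m and z of mandrel_drum in the frame of rack between 0.006 and 0.0135 m and angle between each of mandrel_drum, mandrel_dome, mandrel_wheel, mandrel_cone's own z axis and vertical below 0.08 rad and linear speed of each of mandrel_drum, mandrel_dome, mandrel_wheel, mandrel_cone below 0.02 m/s and ((y of block_dome in the frame of rail between 0.079 and 0.119 m and y of mandrel_dome in the frame of rack between 0.091 and 0.107 m) or (y of block_dome in the frame of rail between 0.013 and 0.053 m and y of mandrel_dome in the frame of rack between 0.025 and 0.041 m) or (y of block_dome in the frame of rail between -0.053 and -0.013 m and y of mandrel_dome in the frame of rack between -0.041 and -0.025 m) or (y of block_dome in the frame of rail between -0.119 and -0.079 m and y of mandrel_dome in the frame of rack between -0.107 and -0.091 m)) and x of mandrel_dome in the frame of rack between -0.008 and 0.008 m and z of mandrel_dome in the frame of rack between 0.006 and 0.0135 m and ((y of block_wheel in the frame of rail between 0.079 and 0.119 m and y of mandrel_wheel in the frame of rack between 0.091 and 0.107 m) or (y of block_wheel in the frame of rail between 0.013 and 0.053 m and y of mandrel_wheel in the frame of rack between 0.025 and 0.041 m) or (y of block_wheel in the frame of rail between -0.053 and -0.013 m and y of mandrel_wheel in the frame of rack between -0.041 and -0.025 m) or (y of block_wheel in the frame of rail between -0.119 and -0.079 m and y of mandrel_wheel in the frame of rack between -0.107 and -0.091 m)) and x of mandrel_wheel in the frame of rack between -0.008 and 0.008 m and z of mandrel_wheel in the frame of rack between 0.006 and 0.0135 m and ((y of block_cone in the frame of rail between 0.079 and 0.119 m and y of mandrel_cone in the frame of rack between 0.091 and 0.107 m) or (y of block_cone in the frame of rail between 0.013 and 0.053 m and y of mandrel_cone in the frame of rack between 0.025 and 0.041 m) or (y of block_cone in the frame of rail between -0.053 and -0.013 m and y of mandrel_cone in the frame of rack between -0.041 and -0.025 m) or (y of block_cone in the frame of rail between -0.119 and -0.079 m and y of mandrel_cone in the frame of rack between -0.107 and -0.091 m)) and x of mandrel_cone in the frame of rack between -0.008 and 0.008 m and z of mandrel_cone in the frame of rack between 0.006 and 0.0135 m); the robot touches nothing.
It also fails if it takes over 106 s, if anything falls off the work surface, if the arm or the gripper's body presses on something with over 40 N, if the wrist force passes 120 N, or if a joint passes its speed limit or range.

## Working session

There is one attempt and no reset: what is moved stays moved. The work goes in short steps, Python scripts to look and compute and a shell command to move; the robot and the scene stay as the last step left them, time stands still between calls to the robot, and variables do not carry over. Pictures are saved under pics/ and viewed, at most 14 in all, crops included, and the job is handed in when it is done.

```bash
mkdir -p pics; python3 - <<'E'
from bench import ctrl,get_image
import cv2,numpy as np
for n in("scene","top"):
    d=get_image(n);cv2.imwrite(f"pics/{n}0.png",d["pixels"][:,:,::-1]);print(n,d["fx"],d["cx"],d["cy"],np.round(d["T"],3).tolist())
s=ctrl.get_state();print({k:np.round(v,3).tolist() for k,v in s.items()})
E
```

```text
scene 428.0822715821979 276.879835917833 211.06278121629947 [[0.81, -0.412, 0.418, 0.192], [-0.586, -0.592, 0.553, -0.557], [0.02, -0.692, -0.721, 0.659], [0.0, 0.0, 0.0, 1.0]]
top 419.0009747721117 282.0731308478378 207.19964002751217 [[-0.022, -0.998, 0.056, 0.474], [-1.0, 0.022, 0.006, -0.087], [-0.007, -0.056, -0.998, 0.895], [0.0, 0.0, 0.0, 1.0]]
{'time': 0.1, 'joint_positions': [-1.141, 0.322, -0.07, 1.452, 0.023, 1.371, -0.057], 'qd': [0.0, -0.002, -0.001, -0.003, -0.001, -0.003, 0.001], 'joint_torque': [-0.0, -49.257, -0.406, -31.34, -0.064, 0.04, 0.0], 'position': [0.262, 0.594, 0.222], 'tool_rot': [-0.648, -3.074, 0.003], 'ft_force': [0.151, 0.026, 0.026], 'torque': [-0.043, 0.011, 0.01], 'grip_force': 0.0, 'grip_width': 1.001}
```

View pics/top0.png

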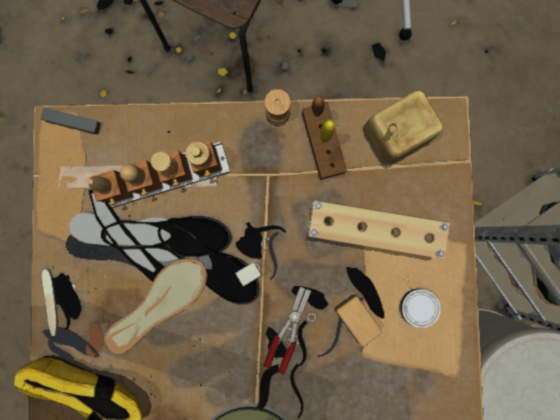

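View pics/scene0.png

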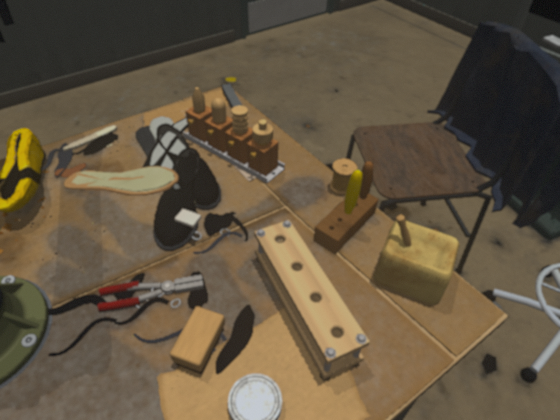

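Top view: rail with four mandrels at about (105–200, 155–187), empty rack with holes at about (328,221)…(430,238). I'll enlarge both for the head order and edges.

```bash
python3 - <<'E'
import cv2,numpy as np
a=cv2.imread("pics/scene0.png")[75:185,175:295];b=cv2.imread("pics/top0.png")[135:215,80:240]
a=cv2.resize(a,None,fx=5,fy=5,interpolation=2);b=cv2.resize(b,None,fx=5,fy=5,interpolation=2)
cv2.imwrite("pics/c1.png",a);cv2.imwrite("pics/c2.png",b)
E
```

```text
(no output)
```

View pics/c1.png

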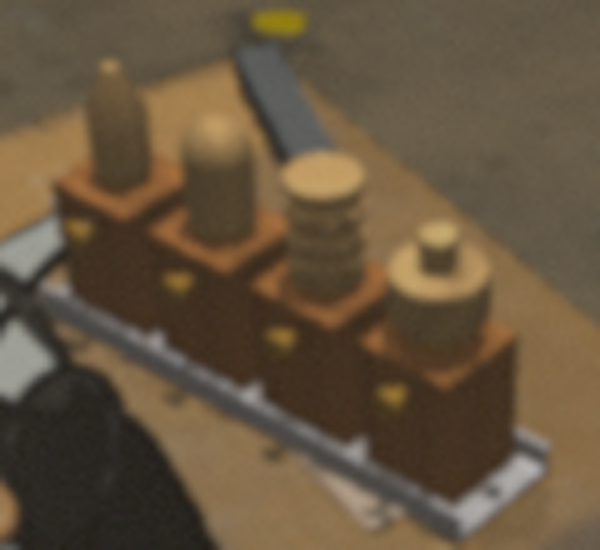

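View pics/c2.png

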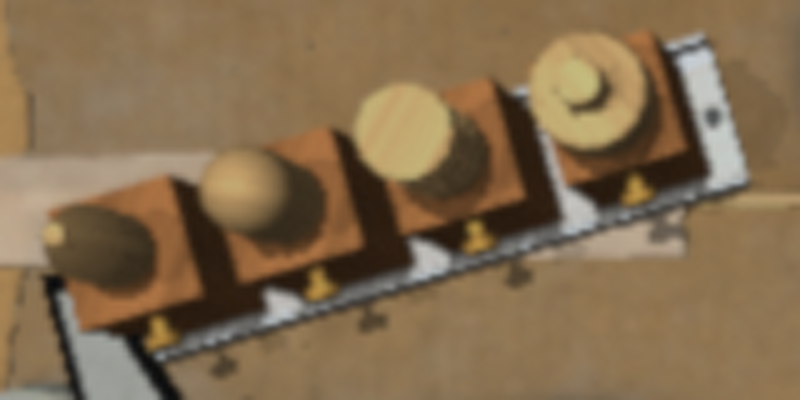

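Crops: from the left, cone, dome, drum, wheel. In the top crop, the cone tip is at (54,233), the dome centre at (245,190), the drum top at (405,131) and the nose top at (580,82). Scene crop: tip (109,67), drum top (323,175), nose (438,235).

```bash
cat > h.py <<'E'
import cv2,numpy as np
from bench import ctrl,get_image
from scipy.spatial.transform import Rotation as R
Y=np.array([.099,.033,-.033,-.099])
def ray(d,p,z):
    T=np.array(d["T"]);v=T[:3,:3]@[(p[0]-d["cx"])/d["fx"],(p[1]-d["cy"])/d["fy"],1.]
    return T[:3,3]+v*(z-T[2,3])/v[2]
def fit(P):  # rigid fit of a row to known spacing
    P=np.array(P)[:,:2];c=P.mean(0);t=(P-c).T@(Y/1);a=np.arctan2(-t[0],t[1])
    return c,a,c+np.outer(Y,[-np.sin(a),np.cos(a)]),P
E
python3 - <<'E'
from h import *
np.set_printoptions(precision=4,suppress=True)
d=get_image("top");s=get_image("scene")
f=lambda u,v,o:((u+.5)/5-.5+o[0],(v+.5)/5-.5+o[1])
P=[ray(d,f(u,v,(80,135)),z) for u,v,z in((54,233,.138),(245,190,.118),(405,131,.134),(580,82,.133))]
c,a,H,_=fit(P);print("rail",c,a);print(H);print(np.array(P))
for u,v,z in((109,67,.138),(323,175,.134),(438,235,.133)):print("scene",ray(s,f(u,v,(175,75)),z))
def holes(d,roi):
    x0,x1,y0,y1=roi;g=cv2.cvtColor(d["pixels"],cv2.COLOR_RGB2GRAY)[y0:y1,x0:x1]
    m=(g<105).astype(np.uint8);n,l,st,ce=cv2.connectedComponentsWithStats(m)
    return [(ce[i]+[x0,y0],st[i,2:]) for i in range(1,n)if 20<st[i,4]<250]
for n,im,roi in(("top",d,(308,448,203,257)),("scene",s,(255,366,222,355))):
    h=holes(im,roi);print(n,[(np.round(p,1).tolist(),q.tolist()) for p,q in h])
    if len(h)==4:
        h.sort(key=lambda t:t[0][0]);c,a,H,P=fit([ray(im,p,.078) for p,_ in h]);print(c,a);print(H);print(P)
t=ctrl.get_state();print(R.from_rotvec(t["tool_rot"]).as_matrix())
E
```

```text
rail [0.5977 0.1702] 0.2663672910145405
[[0.5716 0.2657]
 [0.589  0.202 ]
 [0.6064 0.1383]
 [0.6238 0.0747]]
[[0.5716 0.2654 0.138 ]
 [0.5887 0.2031 0.118 ]
 [0.6068 0.1382 0.134 ]
 [0.6237 0.074  0.133 ]]
scene [0.5723 0.2685 0.138 ]
scene [0.6092 0.1426 0.134 ]
scene [0.6259 0.0778 0.133 ]
top [([309.4, 210.5], [4, 17, 61]), ([328.0, 220.6], [9, 8, 61]), ([361.7, 225.8], [9, 9, 59]), ([395.3, 231.9], [9, 9, 61]), ([429.1, 237.7], [9, 9, 64])]
scene [([261.2, 224.4], [18, 8, 85]), ([279.5, 238.0], [10, 5, 39]), ([296.5, 266.0], [10, 7, 58]), ([315.6, 296.8], [10, 9, 72]), ([257.4, 315.7], [8, 18, 89]), ([336.8, 331.5], [12, 10, 92]), ([355.9, 350.6], [22, 11, 93])]
[[-0.9148  0.4039 -0.0004]
 [ 0.4039  0.9148 -0.0011]
 [-0.0001 -0.0011 -1.    ]]
```

```bash
cat >> h.py <<'E'
def delta(xy,z,ang):
    """shift in tool mm and turn to TCP target; ang = world heading of tool y (mod pi)"""
    t=ctrl.get_state();M=R.from_rotvec(t["tool_rot"]).as_matrix();h=np.arctan2(M[1,1],M[0,1])
    w=(ang-h+np.pi/2)%np.pi-np.pi/2
    d=M.T@(np.array([*xy,z])-t["position"])*1000
    print("t%.1f pos"%t["time"],np.round(t["position"],4),"tool mm",np.round(d,1),"turn",round(-w,3),"F",np.round(t["ft_force"],1),"w%.3f g%.1f"%(t["grip_width"],t["grip_force"]))
E
python3 - <<'E'
from h import *
np.set_printoptions(precision=4,suppress=True)
d=get_image("top");s=get_image("scene")
for im,h in((d,[(328,220.6),(361.7,225.8),(395.3,231.9),(429.1,237.7)]),(s,[(279.5,238),(296.5,266),(315.6,296.8),(336.8,331.5)])):
    c,a,H,P=fit([ray(im,p,.078) for p in h]);print(c,a);print(H);print(P)
delta((.5716,.2667),.2,.266)
E
```

```text
[ 0.4732 -0.269 ] -0.19084701393502645
[[ 0.492  -0.1718]
 [ 0.4795 -0.2366]
 [ 0.467  -0.3014]
 [ 0.4544 -0.3662]]
[[ 0.4917 -0.1714]
 [ 0.4801 -0.2366]
 [ 0.4669 -0.3014]
 [ 0.4542 -0.3665]]
[ 0.4747 -0.2664] -0.18797563974283654
[[ 0.4932 -0.1691]
 [ 0.4809 -0.234 ]
 [ 0.4686 -0.2988]
 [ 0.4562 -0.3637]]
[[ 0.4935 -0.1683]
 [ 0.4807 -0.2342]
 [ 0.4686 -0.2992]
 [ 0.4562 -0.3639]]
t0.3 pos [0.2625 0.5945 0.2222] tool mm [-415.1 -175.    22.3] turn 0.889 F [-0.2 -0.4  0.5] w1.002 g0.0
```

```bash
python3 -m crank '[[[-36,-15,0,0,-1],[-36,-15,0,0,-1],[-36,-15,0,0,-1],[-36,-15,0,0,-1],[-36,-15,0,0,-1],[-36,-15,0,0,-1],[-36,-15,0,0,-1],[-36,-15,0,0,-1],[-36,-15,0,0,-1],[-36,-15,0,0,-1]]]' 25
python3 -m crank '[[[-28,-12,0,0,-1],[-27,-13,0,0,-1],[0,0,0,0.11,-1],[0,0,0,0.11,-1],[0,0,0,0.11,-1],[0,0,0,0.11,-1],[0,0,0,0.11,-1],[0,0,0,0.11,-1],[0,0,0,0.11,-1],[0,0,0,0.12,-1]]]'
python3 -c "
from h import *
delta((.5725,.2672),.088,.266)"
```

```text
time: 1.13
position: [0.5324, 0.3105, 0.2228]
tool_rot: [0.648, 3.074, 0.001]
ft_force: [0.3, 0.5, -0.0]
grip_width: 1.0
grip_force: 0.0
time: 1.97
position: [0.5714, 0.267, 0.2225]
tool_rot: [-1.915, -2.49, -0.0]
ft_force: [-0.3, -0.0, 0.1]
grip_width: 1.002
grip_force: 0.0
t2.0 pos [0.5714 0.267  0.2225] tool mm [-1.000e-01  1.100e+00  1.345e+02] turn -0.006 F [-0.3 -0.   0.1] w1.002 g0.0
```

```bash
python3 -m crank '[[[0,1,35,-0.006,-1],[0,0,35,0,-1],[0,0,35,0,-1],[0,0,20,0,-1],[0,0,9,0,-1],[0,0,0,0,-1],[0,0,0,0,1],[0,0,0,0,1],[0,0,0,0,1],[0,0,0,0,1]]]'
python3 -m crank '[[[0,0,0,0,1],[0,0,0,0,1],[0,0,0,0,1],[0,0,0,0,1]]]'
python3 -c "
from h import *
delta((.5725,.2672),.087,.266)
for n in('scene',):
    cv2.imwrite('pics/g1.png',cv2.resize(get_image(n)['pixels'][60:220,130:330,::-1],None,fx=3,fy=3))"
```

```text
time: 2.8
position: [0.5736, 0.2677, 0.0905]
tool_rot: [1.9, 2.5, 0.005]
ft_force: [-0.1, 0.7, -0.2]
grip_width: 0.782
grip_force: 0.0
time: 3.13
position: [0.5725, 0.2672, 0.0887]
tool_rot: [1.901, 2.501, 0.0]
ft_force: [-0.8, -0.6, 0.1]
grip_width: 0.474
grip_force: 0.0
t3.1 pos [0.5725 0.2672 0.0887] tool mm [-0.  -0.1  1.7] turn 0.005 F [-0.8 -0.6  0.1] w0.474 g0.0
```

View pics/g1.png

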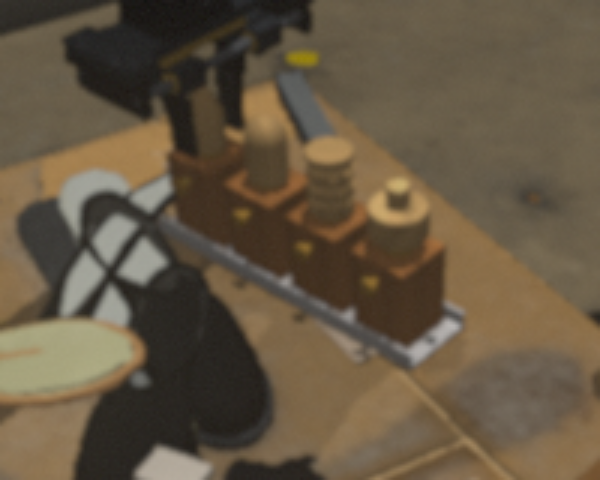

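The fingers straddle the cone, with its head at about (205,120) in the crop, so I'll finish closing and lift.

```bash
python3 -m crank '[[[0,0,0,0,1],[0,0,0,0,1],[0,0,0,0,1],[0,0,0,0,1],[0,0,0,0,1]]]'
python3 -m crank '[[[0,0,-15,0,1],[0,0,-30,0,1],[0,0,-30,0,1],[0,0,-30,0,1],[0,0,-30,0,1],[0,0,-30,0,1],[0,0,0,0.11,1],[0,0,0,0.11,1],[0,0,0,0.12,1],[0,0,0,0.12,1]]]'
python3 -c "
from h import *
delta((.4926,-.1705),.25,-.19)"
```

```text
time: 3.6
position: [0.5724, 0.2671, 0.0885]
tool_rot: [-1.901, -2.501, 0.0]
ft_force: [-0.5, -0.2, 0.3]
grip_width: 0.336
grip_force: 25.0
time: 4.43
position: [0.5725, 0.2671, 0.2534]
tool_rot: [2.427, 1.995, 0.0]
ft_force: [0.1, 0.1, -1.5]
grip_width: 0.335
grip_force: 25.0
t4.4 pos [0.5725 0.2671 0.2534] tool mm [-444.8    6.4    3.4] turn -0.005 F [ 0.1  0.1 -1.5] w0.335 g25.0
```

```bash
python3 -m crank '[[[-38,0,0,0,1],[-38,0,0,0,1],[-38,0,0,0,1],[-38,0,0,0,1],[-38,0,0,0,1],[-38,0,0,0,1],[-38,0,0,0,1],[-38,0,0,0,1],[-38,0,0,0,1],[-38,0,0,0,1]]]'
python3 -m crank '[[[-38,3,0,0,1],[-27,3,0,0,1],[0,0,30,0,1],[0,0,30,0,1],[0,0,8,0,1],[0,0,0,0,1],[0,0,0,0,1]]]'
cat > look.py <<'E'
from h import *
import sys
x,y=map(float,sys.argv[1:3]);delta((x,y),.088,-.19)
p=[]
for n in("top","scene"):
    im=get_image(n);T=np.linalg.inv(im["T"]);q=T[:3]@[x,y,.09,1];u=im["fx"]*q[0]/q[2]+im["cx"];v=im["fy"]*q[1]/q[2]+im["cy"]
    c=cv2.getRectSubPix(im["pixels"][:,:,::-1].copy(),(80,100),(u,v));p.append(cv2.resize(c,None,fx=5,fy=5,interpolation=2))
cv2.imwrite(sys.argv[3],np.hstack(p))
E
python3 look.py .4926 -.1705 pics/h1.png
```

```text
time: 5.27
position: [0.5003, -0.1078, 0.2535]
tool_rot: [-2.421, -2.002, -0.001]
ft_force: [1.2, -0.8, -1.0]
grip_width: 0.34
grip_force: 25.0
time: 5.85
position: [0.495, -0.1707, 0.186]
tool_rot: [2.42, 2.003, -0.0]
ft_force: [-0.3, -0.9, -0.4]
grip_width: 0.335
grip_force: 25.0
t5.8 pos [ 0.495  -0.1707  0.186 ] tool mm [-0.2 -2.4 98. ] turn 0.002 F [-0.3 -0.9 -0.4] w0.335 g25.0
```

View pics/h1.png

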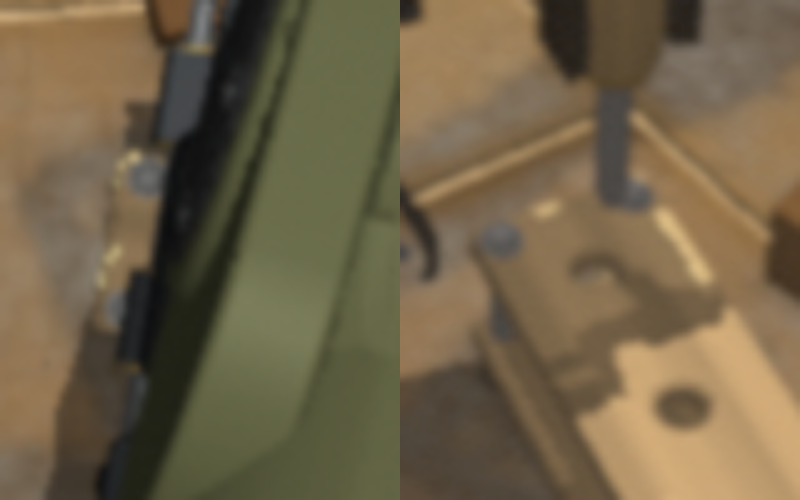

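Scene crop: the tip is at about (612,200) and the hole at about (598,268). I'll compare both with the positions predicted from the arm.

```bash
python3 - <<'E'
from h import *
im=get_image("scene");T=np.linalg.inv(im["T"])
def pr(x,y,z):
    q=T[:3]@[x,y,z,1];return np.array([im["fx"]*q[0]/q[2]+im["cx"],im["fy"]*q[1]/q[2]+im["cy"]])
c=pr(.4926,-.1705,.09)
for p in((.495,-.1707,.109),(.4926,-.1705,.078)):print((pr(*p)-c)*5+[600,250])
o=c-[39.5,49.5]
f=lambda u,v:o+[(u-400+.5)/5-.5,(v+.5)/5-.5]
a=ray(im,f(612,200),.109);b=ray(im,f(598,268),.078);print(a,b,"tip->hole",b-a)
E
```

```text
[607.34821497 211.31993377]
[599.15167761 272.1002556 ]
[ 0.49943252 -0.16768143  0.109     ] [ 0.49339417 -0.16902175  0.078     ] tip->hole [-0.00603835 -0.00134031 -0.031     ]
```

```bash
python3 -m crank '[[[-1,-3.3,0,0,1],[0,0,20,0,1],[0,0,5,0,1],[0,0,5,0,1],[0,0,5,0,1],[0,0,5,0,1],[0,0,0,0,1]]]'
python3 look.py .4926 -.1705 pics/h2.png
```

```text
time: 6.58
position: [0.491, -0.1712, 0.1449]
tool_rot: [-2.42, -2.002, 0.001]
ft_force: [-0.4, -0.1, -1.3]
grip_width: 0.335
grip_force: 25.0
t6.6 pos [ 0.491  -0.1712  0.1449] tool mm [ 1.   1.5 56.9] turn 0.001 F [-0.4 -0.1 -1.3] w0.335 g25.0
```

View pics/h2.png

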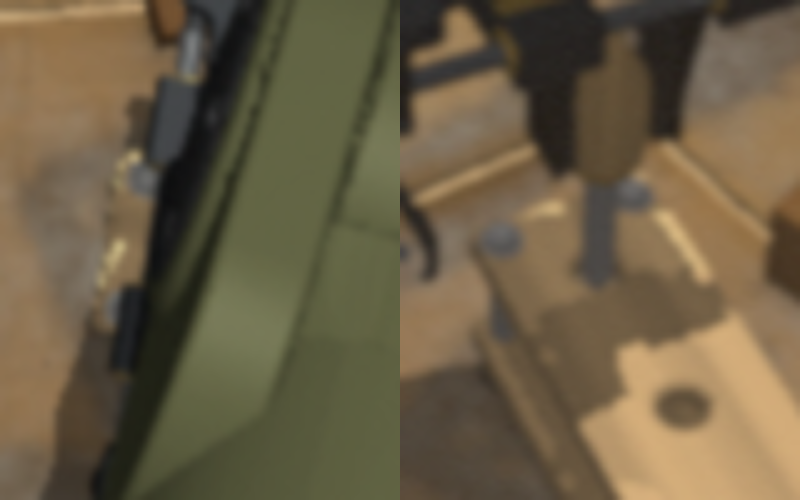

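The shank has entered hole 1 at about (598,280) with no contact force. I'll keep lowering.

```bash
python3 -m crank '[[[0,0,15,0,1],[0,0,15,0,1],[0,0,5,0,1],[0,0,5,0,1],[0,0,5,0,1],[0,0,5,0,1],[0,0,4,0,1],[0,0,0,0,1],[0,0,0,0,1]]]'
```

```text
time: 7.43
position: [0.4914, -0.1714, 0.0916]
tool_rot: [-2.421, -2.002, 0.0]
ft_force: [0.2, -0.4, -0.6]
grip_width: 0.337
grip_force: 25.0
```

```bash
python3 -m crank '[[[0,0,1,0,1],[0,0,1,0,1],[0,0,0.5,0,1],[0,0,0,0,-1],[0,0,0,0,-1],[0,0,0,0,-1],[0,0,0,0,-1],[0,0,0,0,-1],[0,0,0,0,-1]]]'
python3 -m crank '[[[0,0,-20,0,-1],[0,0,-35,0,-1],[0,0,-35,0,-1],[0,0,-35,0,-1],[0,0,0,-0.11,-1],[0,0,0,-0.11,-1],[0,0,0,-0.12,-1],[0,0,0,-0.116,-1]]]'
python3 -c "
from h import *
delta((.5899,.2035),.088,.266)"
```

```text
time: 8.18
position: [0.4915, -0.1714, 0.0892]
tool_rot: [2.421, 2.002, 0.0]
ft_force: [0.1, 0.5, 0.5]
grip_width: 0.708
grip_force: 0.0
time: 8.85
position: [0.4915, -0.1714, 0.2144]
tool_rot: [1.898, 2.503, 0.001]
ft_force: [0.6, -0.4, -0.7]
grip_width: 0.998
grip_force: 0.0
t8.8 pos [ 0.4915 -0.1714  0.2144] tool mm [334.5 195.7 126.6] turn 0.007 F [ 0.6 -0.4 -0.7] w0.998 g0.0
```

```bash
python3 -m crank '[[[33,19.5,0,0,-1],[33,19.5,0,0,-1],[33,19.5,0,0,-1],[33,19.5,0,0,-1],[33,19.5,0,0,-1],[33,19.5,0,0,-1],[33,19.5,0,0,-1],[33,19.5,0,0,-1],[33,19.5,0,0,-1],[33,19.5,0,0.006,-1]]]'
python3 -m crank '[[[4,1,0,0,-1],[0,0,20,0,-1],[0,0,20,0,-1],[0,0,0,0,-1],[0,0,0,0,-1]]]'
python3 -c "
from h import *
delta((.5899,.2035),.088,.266)"
```

```text
time: 9.68
position: [0.5926, 0.2003, 0.2141]
tool_rot: [-1.913, -2.492, -0.0]
ft_force: [1.1, -0.4, 0.5]
grip_width: 0.998
grip_force: 0.0
time: 10.1
position: [0.5915, 0.202, 0.1731]
tool_rot: [-1.913, -2.491, 0.004]
ft_force: [-0.1, 0.4, -0.1]
grip_width: 1.0
grip_force: 0.0
t10.1 pos [0.5915 0.202  0.1731] tool mm [ 1.9 -0.9 85.1] turn -0.005 F [-0.1  0.4 -0.1] w1.000 g0.0
```

```bash
python3 -m crank '[[[2,-1,25,0,-1],[0,0,25,0,-1],[0,0,25,0,-1],[0,0,10,0,-1],[0,0,0,0,-1],[0,0,0,0,1],[0,0,0,0,1],[0,0,0,0,1],[0,0,0,0,1],[0,0,0,0,1]]]'
python3 -m crank '[[[0,0,0,0,1],[0,0,0,0,1],[0,0,0,0,1],[0,0,0,0,1],[0,0,0,0,1],[0,0,0,0,1],[0,0,0,0,1]]]'
```

```text
time: 10.93
position: [0.5915, 0.2044, 0.0902]
tool_rot: [1.913, 2.491, 0.003]
ft_force: [0.4, -0.7, -0.3]
grip_width: 0.707
grip_force: 0.0
time: 11.52
position: [0.5905, 0.2041, 0.089]
tool_rot: [-1.913, -2.491, 0.001]
ft_force: [-1.6, 0.7, 1.1]
grip_width: 0.378
grip_force: 25.0
```

```bash
python3 -m crank '[[[0,0,-15,0,1],[0,0,-30,0,1],[0,0,-30,0,1],[0,0,-30,0,1],[0,0,-30,0,1],[0,0,-30,0,1],[0,0,0,0.11,1],[0,0,0,0.11,1],[0,0,0,0.12,1],[0,0,0,0.11,1]]]'
python3 -c "
from h import *
delta((.479,-.236),.088,-.19)"
```

```text
time: 12.35
position: [0.5909, 0.2042, 0.2538]
tool_rot: [2.427, 1.995, 0.0]
ft_force: [-0.6, -0.3, -1.1]
grip_width: 0.384
grip_force: 25.0
t12.3 pos [0.5909 0.2042 0.2538] tool mm [-453.5  -24.5  165.7] turn -0.005 F [-0.6 -0.3 -1.1] w0.384 g25.0
```

```bash
python3 -m crank '[[[-39,-2,0,-0.005,1],[-39,-2,0,0,1],[-39,-2,0,0,1],[-39,-2,0,0,1],[-39,-2,0,0,1],[-39,-2,0,0,1],[-39,-2,0,0,1],[-39,-2,0,0,1],[-39,-2,0,0,1],[-39,-2,0,0,1]]]'
python3 -m crank '[[[-38,-3,0,0,1],[-25,-2,0,0,1],[0,0,25,0,1],[0,0,25,0,1],[0,0,18,0,1],[0,0,0,0,1],[0,0,0,0,1],[0,0,0,0,1]]]'
python3 -c "
from h import *
delta((.479,-.236),.088,-.19)"
```

```text
time: 13.18
position: [0.4988, -0.1773, 0.2539]
tool_rot: [2.416, 2.008, 0.002]
ft_force: [0.2, -1.2, -1.7]
grip_width: 0.382
grip_force: 25.0
time: 13.85
position: [0.4839, -0.2369, 0.1871]
tool_rot: [2.415, 2.007, 0.001]
ft_force: [0.8, -1.0, -0.7]
grip_width: 0.38
grip_force: 25.0
t13.8 pos [ 0.4839 -0.2369  0.1871] tool mm [ 0.  -5.1 99.1] turn 0.006 F [ 0.8 -1.  -0.7] w0.380 g25.0
```

```bash
python3 -m crank '[[[0,-5,0,0.006,1],[0,0,20,0,1],[0,0,5,0,1],[0,0,5,0,1],[0,0,5,0,1],[0,0,5,0,1],[0,0,0,0,1],[0,0,0,0,1]]]'
python3 look.py .479 -.236 pics/h3.png
```

```text
time: 14.52
position: [0.4783, -0.2357, 0.1461]
tool_rot: [-2.422, -2.001, 0.0]
ft_force: [0.7, 0.6, -1.8]
grip_width: 0.381
grip_force: 25.0
t14.5 pos [ 0.4783 -0.2357  0.1461] tool mm [-0.2  0.8 58.1] turn -0.0 F [ 0.7  0.6 -1.8] w0.381 g25.0
```

View pics/h3.png

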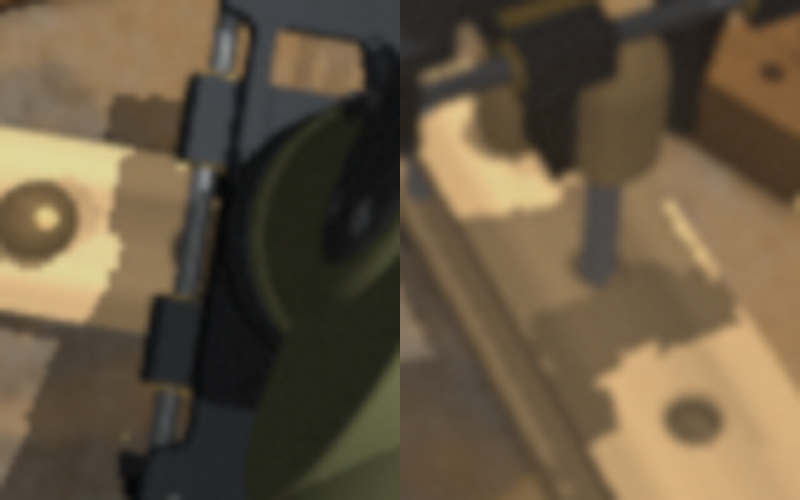

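The cone is seated in hole 1. The dome shank is in hole 2 at about (597,275) with no contact force. Next I'll lower it and release.

```bash
python3 -m crank '[[[0,0.5,15,0,1],[0,0,15,0,1],[0,0,5,0,1],[0,0,5,0,1],[0,0,5,0,1],[0,0,5,0,1],[0,0,4,0,1],[0,0,0,0,1],[0,0,0,0,1]]]'
python3 -m crank '[[[0,0,1,0,1],[0,0,1,0,1],[0,0,1,0,1],[0,0,0,0,-1],[0,0,0,0,-1],[0,0,0,0,-1],[0,0,0,0,-1],[0,0,0,0,-1],[0,0,0,0,-1]]]'
```

```text
time: 15.37
position: [0.4788, -0.2358, 0.0921]
tool_rot: [-2.422, -2.001, 0.0]
ft_force: [0.3, -0.6, -1.4]
grip_width: 0.379
grip_force: 25.0
time: 16.12
position: [0.4789, -0.2358, 0.0892]
tool_rot: [2.422, 2.001, 0.0]
ft_force: [-0.1, 0.8, 0.2]
grip_width: 0.754
grip_force: 0.0
```

```bash
python3 -m crank '[[[0,0,-20,0,-1],[0,0,-35,0,-1],[0,0,-35,0,-1],[0,0,-35,0,-1],[0,0,0,-0.11,-1],[0,0,0,-0.11,-1],[0,0,0,-0.12,-1],[0,0,0,-0.114,-1],[0,0,0,0,-1]]]'
python3 -c "
from h import *
delta((.6075,.140),.088,.266)"
```

```text
time: 16.87
position: [0.4787, -0.2358, 0.2141]
tool_rot: [1.906, 2.497, 0.0]
ft_force: [0.1, 0.2, 0.2]
grip_width: 0.999
grip_force: 0.0
t16.9 pos [ 0.4787 -0.2358  0.2141] tool mm [328.5 223.2 126.3] turn 0.001 F [0.1 0.2 0.2] w0.999 g0.0
```

```bash
python3 -m crank '[[[32,22,0,0,-1],[32,22,0,0,-1],[32,22,0,0,-1],[32,22,0,0,-1],[32,22,0,0,-1],[32,22,0,0,-1],[32,22,0,0,-1],[32,22,0,0,-1],[32,22,0,0,-1],[32,22,0,0,-1]]]'
python3 -m crank '[[[8,3,0,0,-1],[0,0,20,0,-1],[0,0,20,0,-1],[0,0,0,0,-1],[0,0,0,0,-1]]]'
python3 -c "
from h import *
delta((.6075,.140),.088,.266)"
```

```text
time: 17.7
position: [0.608, 0.1325, 0.214]
tool_rot: [-1.914, -2.491, -0.0]
ft_force: [1.2, 0.1, 0.1]
grip_width: 1.001
grip_force: 0.0
time: 18.12
position: [0.6076, 0.1387, 0.1731]
tool_rot: [-1.912, -2.491, 0.004]
ft_force: [-0.7, -0.5, -0.2]
grip_width: 1.005
grip_force: 0.0
t18.1 pos [0.6076 0.1387 0.1731] tool mm [ 1.3  0.5 85.1] turn -0.004 F [-0.7 -0.5 -0.2] w1.005 g0.0
```

```bash
python3 -m crank '[[[1,0,25,-0.004,-1],[0,0,25,0,-1],[0,0,25,0,-1],[0,0,10,0,-1],[0,0,0,0,-1],[0,0,0,0,1],[0,0,0,0,1],[0,0,0,0,1],[0,0,0,0,1],[0,0,0,0,1]]]'
python3 -m crank '[[[0,0,0,0,1],[0,0,0,0,1],[0,0,0,0,1],[0,0,0,0,1],[0,0,0,0,1],[0,0,0,0,1],[0,0,0,0,1]]]'
python3 -m crank '[[[0,0,-15,0,1],[0,0,-30,0,1],[0,0,-30,0,1],[0,0,-30,0,1],[0,0,-30,0,1],[0,0,-30,0,1],[0,0,0,0.11,1],[0,0,0,0.11,1],[0,0,0,0.12,1],[0,0,0,0.115,1]]]'
python3 -c "
from h import *
delta((.4665,-.3008),.088,-.19)"
```

```text
time: 18.95
position: [0.6088, 0.1402, 0.0902]
tool_rot: [1.904, 2.498, 0.003]
ft_force: [0.6, -0.9, 0.7]
grip_width: 0.704
grip_force: 0.0
time: 19.53
position: [0.6079, 0.14, 0.089]
tool_rot: [-1.904, -2.498, 0.001]
ft_force: [-1.0, 0.1, 1.6]
grip_width: 0.407
grip_force: 25.0
time: 20.37
position: [0.6081, 0.1401, 0.2537]
tool_rot: [-2.425, -1.997, 0.0]
ft_force: [-0.1, -0.2, -2.3]
grip_width: 0.407
grip_force: 25.0
t20.4 pos [0.6081 0.1401 0.2537] tool mm [-459.8  -54.5  165.7] turn -0.003 F [-0.1 -0.2 -2.3] w0.407 g25.0
```

```bash
python3 -m crank '[[[-39,-4.5,0,0,1],[-39,-4.5,0,0,1],[-39,-4.5,0,0,1],[-39,-4.5,0,0,1],[-39,-4.5,0,0,1],[-39,-4.5,0,0,1],[-39,-4.5,0,0,1],[-39,-4.5,0,0,1],[-39,-4.5,0,0,1],[-39,-4.5,0,0,1]]]'
python3 -m crank '[[[-38,-5,0,0,1],[-32,-4.5,0,0,1],[0,0,25,0,1],[0,0,25,0,1],[0,0,18,0,1],[0,0,0,0,1],[0,0,0,0,1],[0,0,0,0,1]]]'
python3 -c "
from h import *
delta((.4665,-.3008),.088,-.19)"
```

```text
time: 21.2
position: [0.4905, -0.2364, 0.2539]
tool_rot: [2.419, 2.004, 0.002]
ft_force: [0.8, 0.2, -1.2]
grip_width: 0.404
grip_force: 25.0
time: 21.87
position: [0.4697, -0.3022, 0.1871]
tool_rot: [2.418, 2.004, 0.001]
ft_force: [0.3, -0.7, -2.2]
grip_width: 0.404
grip_force: 25.0
t21.9 pos [ 0.4697 -0.3022  0.1871] tool mm [ 0.8 -3.6 99.1] turn 0.003 F [ 0.3 -0.7 -2.2] w0.404 g25.0
```

```bash
python3 -m crank '[[[1,-3.5,0,0,1],[0,0,20,0,1],[0,0,5,0,1],[0,0,5,0,1],[0,0,5,0,1],[0,0,5,0,1],[0,0,0,0,1],[0,0,0,0,1]]]'
python3 look.py .4665 -.3008 pics/h4.png
```

```text
time: 22.53
position: [0.4659, -0.3002, 0.1461]
tool_rot: [-2.419, -2.004, 0.0]
ft_force: [0.3, -0.6, -1.5]
grip_width: 0.41
grip_force: 25.0
t22.5 pos [ 0.4659 -0.3002  0.1461] tool mm [-0.5  0.7 58.1] turn 0.003 F [ 0.3 -0.6 -1.5] w0.410 g25.0
```

View pics/h4.png

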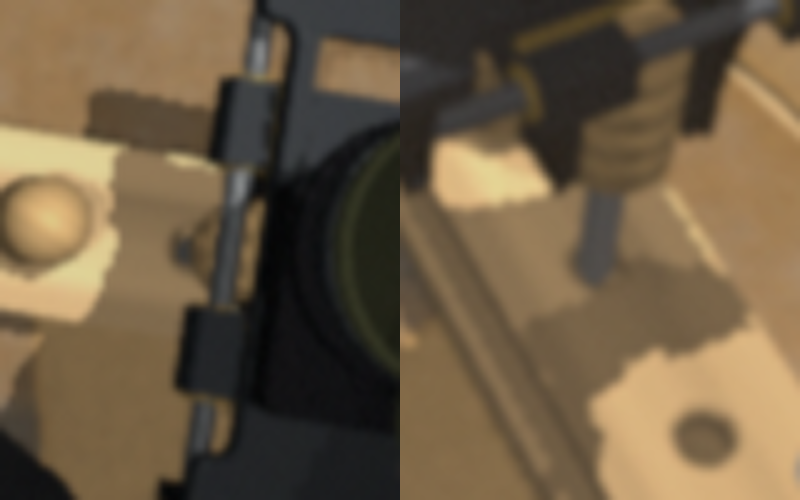

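The dome is seated in hole 2, and the drum shank is in hole 3 at about (597,275). I'll lower it and release.

```bash
python3 -m crank '[[[-0.5,0.5,15,0,1],[0,0,15,0,1],[0,0,5,0,1],[0,0,5,0,1],[0,0,5,0,1],[0,0,5,0,1],[0,0,4,0,1],[0,0,0,0,1],[0,0,0,0,1]]]'
python3 -m crank '[[[0,0,1,0,1],[0,0,1,0,1],[0,0,1,0,1],[0,0,0,0,-1],[0,0,0,0,-1],[0,0,0,0,-1],[0,0,0,0,-1],[0,0,0,0,-1],[0,0,0,0,-1]]]'
```

```text
time: 23.38
position: [0.4663, -0.3008, 0.0921]
tool_rot: [-2.419, -2.004, 0.0]
ft_force: [0.8, -0.3, -1.3]
grip_width: 0.409
grip_force: 25.0
time: 24.13
position: [0.4664, -0.3008, 0.0892]
tool_rot: [2.419, 2.004, 0.0]
ft_force: [-0.7, -0.6, -0.3]
grip_width: 0.778
grip_force: 0.0
```

```bash
python3 -m crank '[[[0,0,-20,0,-1],[0,0,-35,0,-1],[0,0,-35,0,-1],[0,0,-35,0,-1],[0,0,0,-0.11,-1],[0,0,0,-0.11,-1],[0,0,0,-0.12,-1],[0,0,0,-0.114,-1],[0,0,0,0,-1]]]'
python3 -c "
from h import *
delta((.6247,.0763),.088,.266)"
```

```text
time: 24.88
position: [0.4662, -0.3008, 0.2142]
tool_rot: [1.902, 2.5, 0.001]
ft_force: [-0.2, -0.1, -0.1]
grip_width: 1.001
grip_force: 0.0
t24.9 pos [ 0.4662 -0.3008  0.2142] tool mm [321.2 253.2 126.3] turn 0.004 F [-0.2 -0.1 -0.1] w1.001 g0.0
```

```bash
python3 -m crank '[[[31,24.5,0,0.004,-1],[31,24.5,0,0,-1],[31,24.5,0,0,-1],[31,24.5,0,0,-1],[31,24.5,0,0,-1],[31,24.5,0,0,-1],[31,24.5,0,0,-1],[31,24.5,0,0,-1],[31,24.5,0,0,-1],[31,24.5,0,0,-1]]]'
python3 -m crank '[[[11,8,0,0,-1],[0,0,20,0,-1],[0,0,20,0,-1],[0,0,0,0,-1],[0,0,0,0,-1]]]'
python3 -c "
from h import *
delta((.6247,.0763),.088,.266)"
```

```text
time: 25.72
position: [0.6226, 0.0643, 0.214]
tool_rot: [-1.915, -2.49, -0.0]
ft_force: [1.3, -0.8, 0.3]
grip_width: 1.006
grip_force: 0.0
time: 26.13
position: [0.6261, 0.0746, 0.1731]
tool_rot: [-1.913, -2.49, 0.004]
ft_force: [0.2, -0.6, -0.3]
grip_width: 0.998
grip_force: 0.0
t26.1 pos [0.6261 0.0746 0.1731] tool mm [ 2.  -0.7 85.1] turn -0.005 F [ 0.2 -0.6 -0.3] w0.998 g0.0
```

```bash
python3 -m crank '[[[1.5,-1,25,-0.005,-1],[0,0,25,0,-1],[0,0,25,0,-1],[0,0,10,0,-1],[0,0,0,0,-1],[0,0,0,0,1],[0,0,0,0,1],[0,0,0,0,1],[0,0,0,0,1],[0,0,0,0,1]]]'
python3 -m crank '[[[0,0,0,0,1],[0,0,0,0,1],[0,0,0,0,1],[0,0,0,0,1],[0,0,0,0,1],[0,0,0,0,1]]]'
python3 -m crank '[[[0,0,-15,0,1],[0,0,-30,0,1],[0,0,-30,0,1],[0,0,-30,0,1],[0,0,-30,0,1],[0,0,-30,0,1],[0,0,0,0.11,1],[0,0,0,0.11,1],[0,0,0,0.12,1],[0,0,0,0.115,1]]]'
python3 -c "
from h import *
delta((.454,-.3658),.088,-.19)"
```

```text
time: 26.97
position: [0.6263, 0.0763, 0.0902]
tool_rot: [1.904, 2.497, 0.002]
ft_force: [-0.4, 0.4, 0.4]
grip_width: 0.704
grip_force: 0.0
time: 27.47
position: [0.6255, 0.0763, 0.0893]
tool_rot: [-1.905, -2.498, -0.0]
ft_force: [-1.3, -1.0, 2.7]
grip_width: 0.522
grip_force: 25.0
time: 28.3
position: [0.6255, 0.0763, 0.2535]
tool_rot: [-2.425, -1.997, 0.001]
ft_force: [0.1, -0.1, -1.6]
grip_width: 0.521
grip_force: 25.0
t28.3 pos [0.6255 0.0763 0.2535] tool mm [-466.7  -83.5  165.6] turn -0.003 F [ 0.1 -0.1 -1.6] w0.521 g25.0
```

```bash
python3 -m crank '[[[-39,-7,0,0,1],[-39,-7,0,0,1],[-39,-7,0,0,1],[-39,-7,0,0,1],[-39,-7,0,0,1],[-39,-7,0,0,1],[-39,-7,0,0,1],[-39,-7,0,0,1],[-39,-7,0,0,1],[-39,-7,0,0,1]]]'
python3 -m crank '[[[-38,-7,0,0,1],[-38,-6.5,0,0,1],[0,0,25,0,1],[0,0,25,0,1],[0,0,18,0,1],[0,0,0,0,1],[0,0,0,0,1],[0,0,0,0,1]]]'
python3 -c "
from h import *
delta((.454,-.3658),.088,-.19)"
```

```text
time: 29.13
position: [0.4832, -0.2954, 0.2537]
tool_rot: [-2.419, -2.005, -0.001]
ft_force: [1.2, 0.0, -1.8]
grip_width: 0.524
grip_force: 25.0
time: 29.8
position: [0.4575, -0.3665, 0.187]
tool_rot: [2.418, 2.004, 0.0]
ft_force: [-0.6, 0.3, -0.9]
grip_width: 0.521
grip_force: 25.0
t29.8 pos [ 0.4575 -0.3665  0.187 ] tool mm [ 0.1 -3.7 99. ] turn 0.003 F [-0.6  0.3 -0.9] w0.521 g25.0
```

```bash
python3 -m crank '[[[0,-3.5,0,0,1],[0,0,20,0,1],[0,0,5,0,1],[0,0,5,0,1],[0,0,5,0,1],[0,0,5,0,1],[0,0,0,0,1],[0,0,0,0,1]]]'
python3 look.py .454 -.3658 pics/h5.png
```

```text
time: 30.47
position: [0.4535, -0.3655, 0.1461]
tool_rot: [-2.419, -2.004, 0.0]
ft_force: [0.3, 0.1, -1.0]
grip_width: 0.522
grip_force: 25.0
t30.5 pos [ 0.4535 -0.3655  0.1461] tool mm [-0.2  0.5 58.1] turn 0.003 F [ 0.3  0.1 -1. ] w0.522 g25.0
```

View pics/h5.png

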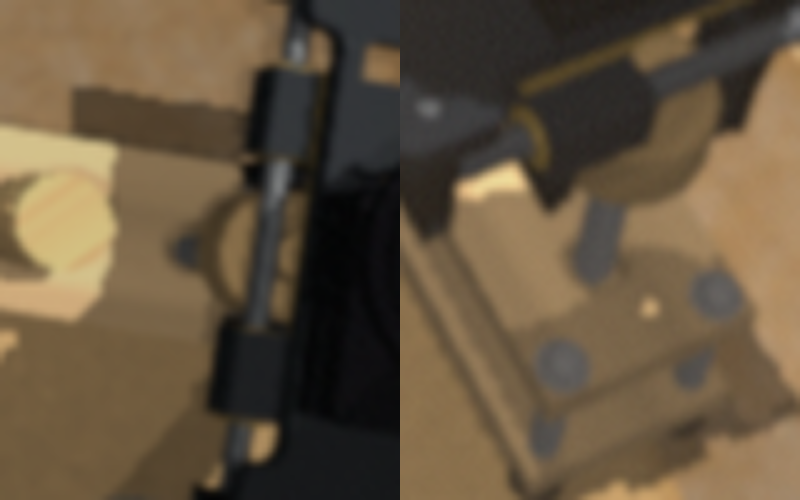

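The drum is in hole 3, and the wheel shank is in hole 4 at about (597,275). I'll lower it, release and back off.

```bash
python3 -m crank '[[[0,0.5,15,0,1],[0,0,15,0,1],[0,0,5,0,1],[0,0,5,0,1],[0,0,5,0,1],[0,0,5,0,1],[0,0,4,0,1],[0,0,0,0,1],[0,0,0,0,1]]]'
python3 -m crank '[[[0,0,1,0,1],[0,0,1,0,1],[0,0,1,0,1],[0,0,0,0,-1],[0,0,0,0,-1],[0,0,0,0,-1],[0,0,0,0,-1],[0,0,0,0,-1],[0,0,0,0,-1]]]'
```

```text
time: 31.32
position: [0.454, -0.3656, 0.0921]
tool_rot: [-2.419, -2.004, 0.0]
ft_force: [-0.7, 0.6, -1.6]
grip_width: 0.516
grip_force: 25.0
time: 32.07
position: [0.4541, -0.3656, 0.0891]
tool_rot: [2.419, 2.004, 0.0]
ft_force: [0.6, 0.5, 0.8]
grip_width: 0.885
grip_force: 0.0
```

```bash
python3 -m crank '[[[0,0,-15,0,-1],[0,0,-35,0,-1],[0,0,-35,0,-1],[0,0,-35,0,-1],[35,0,0,0,-1],[35,0,0,0,-1],[35,0,0,0,-1],[35,0,0,0,-1],[35,0,0,0,-1],[35,0,0,0,-1]]]'
python3 -m crank '[[[35,0,0,0,-1],[35,0,0,0,-1],[35,0,0,0,-1],[35,0,0,0,-1],[35,0,0,0,-1],[35,0,0,0,-1],[0,0,0,0,-1],[0,0,0,0,-1],[0,0,0,0,-1]]]'
python3 - <<'E'
from h import *
a=get_image("top")["pixels"][190:270,300:460,::-1];b=get_image("scene")["pixels"][190:380,230:390,::-1]
f=lambda x,s:cv2.resize(x,None,fx=s,fy=s,interpolation=2)
b=f(b,2.5);a=f(a,2.5)
c=np.zeros((475,800,3),np.uint8);c[:200,:400]=a;c[:,400:]=b;cv2.imwrite("pics/end.png",c)
E
```

```text
time: 32.9
position: [0.4931, -0.1576, 0.2093]
tool_rot: [2.419, 2.004, 0.002]
ft_force: [0.0, -0.5, 0.1]
grip_width: 1.004
grip_force: 0.0
time: 33.65
position: [0.532, 0.0464, 0.209]
tool_rot: [2.419, 2.004, -0.001]
ft_force: [-1.1, -0.7, 0.1]
grip_width: 1.0
grip_force: 0.0
```

View pics/end.png

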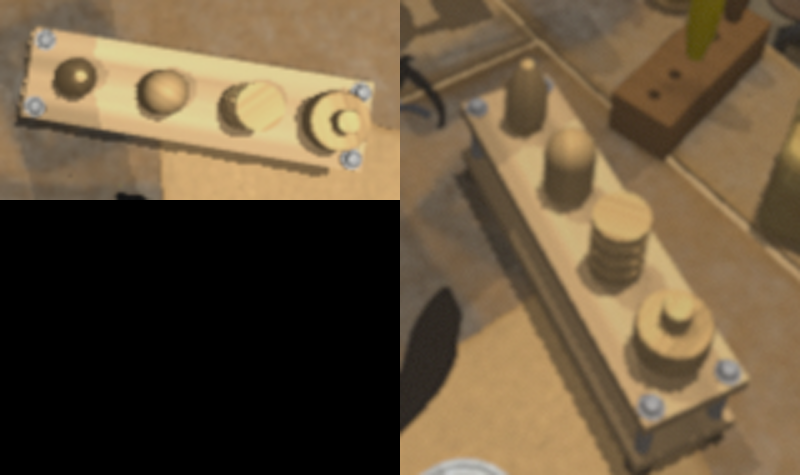

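The picture shows all four standing upright and seated in the order cone, dome, drum, wheel, at about (525,95), (570,165), (620,240) and (675,330) in the scene part.

```bash
python3 -c "
from bench import job
print(job.close_job())"
```

```text
the job is handed in; nothing more can be done
None
```

All four mandrels (cone, dome, drum, wheel from the left) stand released in the rack in their original order, upright and seated in the last picture; the job was handed in at about 34 s, and no verdict came back.

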